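Tighten the water filter's lock ring with the pin spanner

ROBOT

A 6-joint arm with a two-finger parallel gripper is mounted at the origin on a cart in front of the work surface, level with it; the furniture and walls round the work are solid. World frame = base frame: x ahead of the robot, y to its left, z up, the work surface at z = 0. Lengths are in mm, angles in degrees, forces in N, time in s.
With the tool pointing down it reaches from about 300 to 850 mm from the base axis. Payload 4.2 kg.
Tool frame: the origin (TCP) lies at the very end of the fingers, on their centre line; the grasp point (between the pads) lies 19 mm behind it (env.grip_point_offset is the distance from the TCP to the grasp point, in mm); z points along the fingers, y is the line along which they close (so a half turn about z gives the same grasp; the last joint's range is limited). The gripper opens to 91 mm and grips with 3 to 60 N. Pads are 32 mm wide; open, the fingers measure 118 mm over their backs; the gripper's body (76 mm by 178 mm) begins 60 mm behind the grasp point.
Start: joints at [-74.943, 18.312, 89.639, -0, 72.044, -1.146], TCP at [160.454, -552.175, 213.976] pointing down, gripper open.
Joint ranges: [-177.97, 177.97], [-48.28, 115.42], [12.27, 149.76], [-77.06, 257.06], [2.81, 150.46], [-146.56, 146.56]. Speed limits (degrees/s): [147.25, 147.25, 180, 180, 180, 180].

INTERFACE

Orientations are given as [roll, pitch, yaw] about the fixed x, y, z axes, in that order (R = Rz(yaw) Ry(pitch) Rx(roll)).
In Python, from workcell import env gives the robot as it stands. The module is installed in compiled form; this text tells all that it offers.
- The arm moves only by the tool arm_command, never from a script. Its argument "rows" is a list of rows, each an object with "delta_pos": the shift along the tool's x, y, z in mm, a list of three; "roll": the turn about the tool's z in units of 5 degrees (1.0 is 5 degrees); "jaw": the opening in per cent of the stroke, from 0 (shut) to 100 (fully open). A call has 1 to 20 rows; each row is the pose to reach, as a shift and turn from the pose commanded when the call began, along the tool's axes at that moment; what a row does not reach only later rows make up. A row lasts 1/12 s, in which the tool goes at most 41.7 mm and 7.16 degrees, less where a joint would pass 70% of its speed; a pose out of reach is approached as far as the arm can. A call with a gripper value outside its range is refused whole. The fingers move at their own pace and stop on an object; "squeeze" is the grip in N (left out, the last holds). Time passes only in rows, so rows that repeat a pose let the fingers close. It gives the time, the measured TCP pose, the force, the opening and the grip force at its end, in the units of the state.
- env.state(): the state, without advancing time (a new reading comes with each control period).
- env.grab_frame(name): name is "side" or "top" or "wrist"; returns a dict with "img" (400x640x3 uint8, blue, green, red), "z_map" (400x640 float32, mm along the optical axis (not along the pixel's ray), 0 where there is no reading), "fov_y" (degrees; the focal length in pixels is half the picture's height over the tangent of half this angle, whatever the lens; pixels are square), "cx", "cy" (the principal point, pixels), "R" (3x3) and "t" (3): a world point X has camera coordinates R X + t; the wrist camera has in their place "T_tool_cam" (4x4, takes a point from camera to tool coordinates, whose origin is the TCP and whose axes are the flange's). Camera axes: x right, y down, z forward; pixel columns grow to the right and rows downward; lengths in mm; the calibration is good to about 2 mm. A picture is of the moment at which its call begins: read the wrist's pose just before it.
- env.job_done(): hands the job in; it is judged then, once.
The state is a dict: "time_s": time; "qpos": joint angles; "qvel": joint speeds; "effort": joint torques, N m; "ee_pos": TCP position; "ee_rot": TCP orientation; "force": force on the tool from outside, world axes, zero at the start; "torque": the same for the moment, N m; "gripper_width": finger opening in mm; "gripper_force": force on a finger pad.
Only numpy, scipy, OpenCV 4.12 (cv2) and the standard library are available. Lean on these libraries where they do the work, as an engineer would, in place of code of your own. Each camera call takes 0.05 s, during which the arm holds its last target. There are 200 camera calls.

TASK

The lock ring on the worktop water filter is loose. Take the two-pronged pin spanner from its blue caddy, get both prongs right down into two opposite holes of the ring, and only then turn the ring clockwise (seen from above) with it until it is hard against its stop, the red pointer at the green mark. Then lift the spanner off and lay it back on the caddy the way it was, without disturbing the salt shaker, mug or tumbler.

Things in the scene. Friction and masses are not known exactly. Their poses are not given: they have to be found in the camera images.
- filter_unit: White round water filter housing with a blue band, 150 mm across, fixed; gauge on its -x side, hose connector on +x. Origin: centre of its underside, z up. On top, about the same axis, lies the grey lock ring, 120 mm across. On the ring's face a blue boss of 16 mm radius stands 3 mm up in the middle; the rim outside 53 mm radius stands 3.5 mm up.
- ring_top (a point): Centre of the ring's flat face, 85 mm above the worktop; axes of filter_unit (do not turn with the ring). In the face: six round holes, 14 mm wide, 13 mm deep, every 60 degrees on a circle of radius 41 mm. WHERE ROUND THE CIRCLE THEY LIE IS NOT REPORTED and has no fixed relation to the joint value or pointer: look, or feel by pressing lightly (under 20 N) at one angle after another.
- lock_ring (a joint): Lock ring: starts loose at 0 to 0.2, grows as it is turned clockwise seen from above, hard stop at 1.0 (red pointer on its rim at the green mark on the housing's -x side). Stiff, about 0.7 N m; stays where left. With the prongs' play in the holes, the spanner turns up to about 0.15 more than the ring.
- spanner: Pin spanner, 0.14 to 0.28 kg: steel bar 126 (x) x 26 (y) x 12 (z) mm, origin at the centre of the bar's underside; upright orange grip 56 (x) x 22 (y) mm, from 12 to 74 mm above the origin (grasp it across y). Two prongs 9 mm thick (last 5 mm tapering to 5 mm) point down from x = +41 and -41 mm, 18 mm long. Same after half a turn. Fully in, the bar is 5 mm above the ring's face.
- prong_a (a point): Centre of the tip of the prong at spanner x = +41 mm, 18 mm below the bar's underside.
- prong_b (a point): Centre of the tip of the prong at spanner x = -41 mm, 18 mm below the bar's underside.
- grip (a point): Point on the spanner's axis inside the orange grip, 50 mm above the bar's underside.
- caddy: Blue open box 118 (x) x 56 (y) x 36 (z) mm, walls 6 mm, fixed to the worktop; origin: centre of its underside. The spanner lies along its x with the bar's ends on the two end walls (bar underside 36 mm above the worktop) and its prongs hanging inside; four small cheeks, 8 mm tall, on the corners leave the bar about 9 mm of play each way in y.
- salt_shaker: Bystander: glass salt shaker, 44 mm across, 90 mm tall, origin at its underside.
- mug: Bystander: white mug, 83 mm across, 94 mm tall, origin at its underside.
- tumbler: Bystander: clear glass, 81 mm across, 91 mm tall, origin at its underside.
Things that resemble listed ones, but are neither listed nor needed, are in the scene too. There is more than one size of the spanner; the job needs the largest.

How it is judged (in metres and radians):
On the way, in this order (a step that is already met when the one before it is completed fails the run):
1. both prongs are at least 8 mm down in the ring's holes while the ring is still loose (below 0.4) (z of each of prong_a, prong_b in the frame of ring_top below -0.008 m and horizontal distance between spanner and ring_top below 0.012 m and value of joint lock_ring below 0.4 rad), for 0.2 s.
2. the ring is turned to its stop (above 0.94) with both prongs still at least 5 mm in (value of joint lock_ring above 0.94 rad and z of each of prong_a, prong_b in the frame of ring_top below -0.005 m and horizontal distance between spanner and ring_top below 0.012 m), for 0.2 s.
At the end, for the whole second after the job is handed in: The lock ring is at its stop (joint above 0.94) and the spanner lies at rest on the caddy: within 20 mm of its middle, along it to 0.3 rad, upright to 0.1 rad, the bar's underside 33 to 39 mm above the caddy's underside (value of joint lock_ring above 0.94 rad and horizontal distance between spanner and caddy below 0.02 m and z of spanner in the frame of caddy between 0.033 and 0.039 m and angle between spanner's own z axis and vertical below 0.1 rad and angle between the x axis of spanner and the x axis of caddy, either way round below 0.3 rad and linear speed of spanner below 0.02 m/s); the robot touches nothing.
It fails at once if the salt shaker is moved by 20 mm or tipped (distance of salt_shaker from where it was at the start of the episode above 0.02 m or angle between salt_shaker's own z axis and vertical above 0.3 rad).
It fails at once if the mug is moved by 20 mm or tipped (distance of mug from where it was at the start of the episode above 0.02 m or angle between mug's own z axis and vertical above 0.3 rad).
It fails at once if the tumbler is moved by 20 mm or tipped (distance of tumbler from where it was at the start of the episode above 0.02 m or angle between tumbler's own z axis and vertical above 0.3 rad).
It also fails if it takes over 56 s, if anything falls off the work surface, if the arm or the gripper's body presses on something with over 40 N, if the wrist force passes 120 N, or if a joint passes its speed limit or range.

## Working session

There is one attempt and no reset: what is moved stays moved. The work goes in short steps, Python scripts to look and compute and a tool call to move; the robot and the scene stay as the last step left them, time stands still between calls to the robot, and variables do not carry over. Pictures are saved under pics/ and viewed, at most 10 in all, crops included, and the job is handed in when it is done.

Besides the shell and the picture viewer there is one more tool, called as name([rows], argument=value, ...), one row to a line, values as JSON. arm_command: Moves the arm, as the interface text tells. Its arguments: {"type":"object","properties":{"rows":{"type":"array"},"squeeze":{"type":"number"}},"required":["rows"]}

```bash
mkdir -p pics; cat > h.py <<'E'
import numpy as np, cv2
from scipy.spatial.transform import Rotation as Ro
from workcell import env
def cam(n):
    s=env.state(); f=env.grab_frame(n)
    if "R" in f: R=np.array(f["R"]);t=np.array(f["t"]); A=R.T; b=-R.T@t
    else:
        T=np.array(f["T_tool_cam"]); Rt=Ro.from_euler('xyz',s["ee_rot"],degrees=True).as_matrix()
        A=Rt@T[:3,:3]; b=Rt@T[:3,3]+np.array(s["ee_pos"])
    f["A"]=A;f["b"]=b;f["f"]=200/np.tan(np.radians(f["fov_y"])/2)
    return f
def world(f,u,v,z=None):
    """pixel -> world, by depth map or by the plane at height z"""
    d=f["A"]@np.array([(u-f["cx"])/f["f"],(v-f["cy"])/f["f"],1])
    k=(z-f["b"][2])/d[2] if z is not None else f["z_map"][int(v),int(u)]
    return f["b"]+k*d
def cloud(f):
    v,u=np.mgrid[:400,:640]; d=np.stack([(u-f["cx"])/f["f"],(v-f["cy"])/f["f"],np.ones(u.shape)],-1)*f["z_map"][...,None]
    return d@f["A"].T+f["b"]
E
python3 - <<'E'
from h import *
import pickle
print(env.state())
for n in("top","side"):
    f=cam(n); cv2.imwrite(f"pics/{n}1.png",f["img"]); pickle.dump(f,open(n+".pkl","wb")); print(n,f["b"],f["f"])
E
```

```text
{'time_s': 0.0, 'qpos': array([-7.49431719e+01,  1.83529421e+01,  8.97054277e+01, -1.29634422e-03,
        7.20429219e+01, -1.14716620e+00]), 'qvel': array([-0.03231511, -0.04927136, -0.01476994, -0.05115123,  0.00570982,
        0.02542638]), 'effort': array([-5.03219017e-04, -4.12461197e+01, -2.31969023e+01,  7.25907320e-02,
        4.53827390e-02, -1.20651425e-04]), 'ee_pos': array([ 160.31250554, -551.68859159,  213.11385852]), 'ee_rot': array([-1.79898704e+02, -7.95667868e-04,  1.62043943e+01]), 'force': array([-0.25571753,  0.51221586, -0.62073213]), 'torque': array([-0.00267153,  0.02109192, -0.01537041]), 'gripper_force': 0.0, 'gripper_width': 91.28255364339867}
top [ 436.28625537  -28.30211349 1117.94686596] 390.20530957146997
side [ 974.46981882 -726.57236474  944.59228585] 520.9759831469111
```

View pics/top1.png

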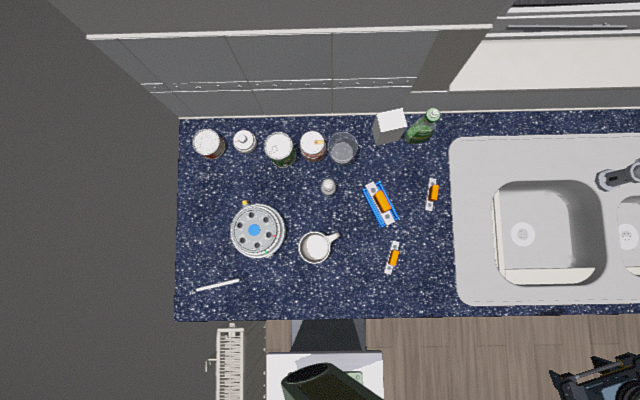

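View pics/side1.png

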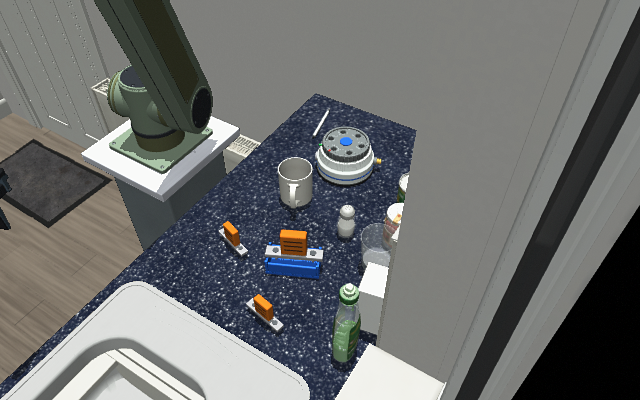

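Three spanner-like tools show in the top view: (381,203) in the blue caddy, (432,194) and (393,258) lying loose and smaller. The one in the blue caddy is the largest, so it fits. I'll confirm it in an enlarged crop with the filter.

```bash
python3 - <<'E'
from h import *
import pickle
f=pickle.load(open("top.pkl","rb")); I=f["img"]
a=cv2.resize(I[170:270,220:300],None,fx=5,fy=5,interpolation=cv2.INTER_CUBIC)
b=cv2.resize(I[170:270,355:435],None,fx=5,fy=5,interpolation=cv2.INTER_CUBIC)
cv2.imwrite("pics/crop1.png",np.hstack([a,b]))
P=cloud(f); hsv=cv2.cvtColor(I,cv2.COLOR_BGR2HSV)
box=np.zeros(I.shape[:2],bool); box[175:235,355:405]=1
for n,lo,hi,zr in(("orange",(5,150,120),(20,255,255),(90,125)),("blue",(100,150,80),(125,255,255),(20,60))):
    m=(cv2.inRange(hsv,lo,hi)>0)&box
    p=P[m]; p=p[(p[:,2]>zr[0])&(p[:,2]<zr[1])]; r=cv2.minAreaRect(p[:,:2].astype(np.float32)); print(n,len(p),p.mean(0),r)
m=box&(P[...,2]>40)&(P[...,2]<58)
p=P[m]; print("bar",p.mean(0),cv2.minAreaRect(p[:,:2].astype(np.float32)))
box[:]=0; box[190:270,220:300]=1
m=box&(P[...,2]>82)&(P[...,2]<95); p=P[m]; print("ring",len(p),cv2.minEnclosingCircle(p[:,:2].astype(np.float32)),np.median(p[:,2]))
m=box&(cv2.inRange(hsv,(95,120,120),(125,255,255))>0)&(P[...,2]>80); p=P[m]; print("boss",len(p),p.mean(0))
for n,(u,v) in dict(shaker=(328,185),mug=(314,247),tumbler=(343,148)).items():
    print(n,world(f,u,v,90))
E
```

```text
orange 72 [ 553.26759715 -163.4117285   107.43213037] ((554.654541015625, -163.32772827148438), (52.474666595458984, 20.88968276977539), 25.435022354125977)
blue 240 [ 554.2630916  -166.31081424   33.96072775] ((555.0728149414062, -168.1973876953125), (117.27568817138672, 57.07731628417969), 25.2650146484375)
bar [ 551.584819   -164.4014604    47.48040687] ((556.653076171875, -166.87786865234375), (125.92315673828125, 56.00661087036133), 25.248788833618164)
ring 1346 ((469.37322998046875, 143.24327087402344), 96.80104064941406) 85.21013715453546
boss 101 [486.39919718 173.56929979  97.19003649]
shaker [601.41665698 -23.04019378  90.        ]
mug [438.03075473  16.57211355  90.        ]
tumbler [701.62407445 -65.34280649  90.        ]
```

View pics/crop1.png

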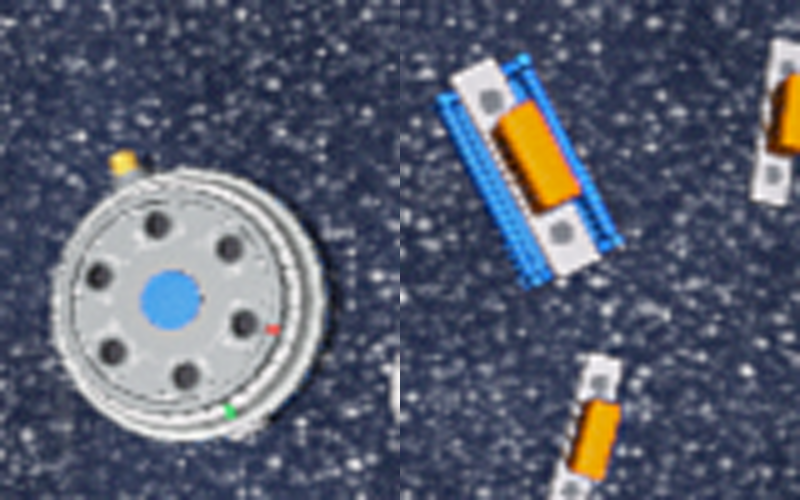

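The crop confirms it: the caddy spanner has the longer bar, crop (530,165), lying at about +25°. The ring's holes lie at about 12° mod 60. The red pointer is at crop (272,330) and the green mark at (230,411). Next I'll view the filter with the wrist camera, then the caddy.

```bash
cat >> h.py <<'E'
def go(x,y,z,yaw):
    s=env.state(); Rt=Ro.from_euler('xyz',s["ee_rot"],degrees=True).as_matrix()
    d=Rt.T@(np.array([x,y,z])-s["ee_pos"]); r=-((yaw-s["ee_rot"][2]+180)%360-180)/5
    print("t",round(s["time_s"],2),"delta",d.round(1),"roll",round(r,2),"dist",np.linalg.norm(d).round())
E
python3 - <<'E'
from h import *
import pickle
f=env.grab_frame("wrist"); print(np.array(f["T_tool_cam"]).round(3),f["fov_y"])
f=pickle.load(open("top.pkl","rb")); print(world(f,254,229.6,88))
go(450,170,300,20)
E
```

```text
[[   0.      -0.957   -0.29    83.135]
 [   1.       0.      -0.      -0.313]
 [   0.      -0.29     0.957 -169.912]
 [   0.       0.       0.       1.   ]] 63.39902366958788
[486.43002608 174.48306243  88.        ]
t 0.15 delta [ 479.5 -612.4  -85.8] roll -0.76 dist 783.0
```

arm_command([
  {"delta_pos":[505,-605,-36],"roll":-0.8,"jaw":100},
  {"delta_pos":[505,-605,-36],"roll":-0.8,"jaw":100},
  {"delta_pos":[505,-605,-36],"roll":-0.8,"jaw":100},
  {"delta_pos":[505,-605,-36],"roll":-0.8,"jaw":100},
  {"delta_pos":[505,-605,-36],"roll":-0.8,"jaw":100},
  {"delta_pos":[505,-605,-36],"roll":-0.8,"jaw":100},
  {"delta_pos":[505,-605,-36],"roll":-0.8,"jaw":100},
  {"delta_pos":[505,-605,-36],"roll":-0.8,"jaw":100},
  {"delta_pos":[505,-605,-36],"roll":-0.8,"jaw":100},
  {"delta_pos":[505,-605,-36],"roll":-0.8,"jaw":100},
  {"delta_pos":[505,-605,-36],"roll":-0.8,"jaw":100},
  {"delta_pos":[505,-605,-36],"roll":-0.8,"jaw":100},
  {"delta_pos":[505,-605,-36],"roll":-0.8,"jaw":100},
  {"delta_pos":[505,-605,-36],"roll":-0.8,"jaw":100},
  {"delta_pos":[505,-605,-36],"roll":-0.8,"jaw":100},
  {"delta_pos":[505,-605,-36],"roll":-0.8,"jaw":100},
  {"delta_pos":[505,-605,-36],"roll":-0.8,"jaw":100},
  {"delta_pos":[505,-605,-36],"roll":-0.8,"jaw":100},
  {"delta_pos":[505,-605,-36],"roll":-0.8,"jaw":100},
  {"delta_pos":[505,-605,-36],"roll":-0.8,"jaw":100},
])

```text
time_s: 1.82
ee_pos: [479.1, 175.5, 249.4]
ee_rot: [-179.9, -0.2, 20.5]
force: [0.8, -0.2, 0.2]
gripper_width: 91.3
gripper_force: 0.0
```

```bash
python3 - <<'E'
from h import *
import pickle
f=cam("wrist"); f=cam("wrist"); pickle.dump(f,open("wf.pkl","wb")); cv2.imwrite("pics/wf.png",f["img"])
go(540,-170,250,25)
E
```

```text
t 1.92 delta [-58.9 341.5  -0.6] roll -0.93 dist 347.0
```

View pics/wf.png

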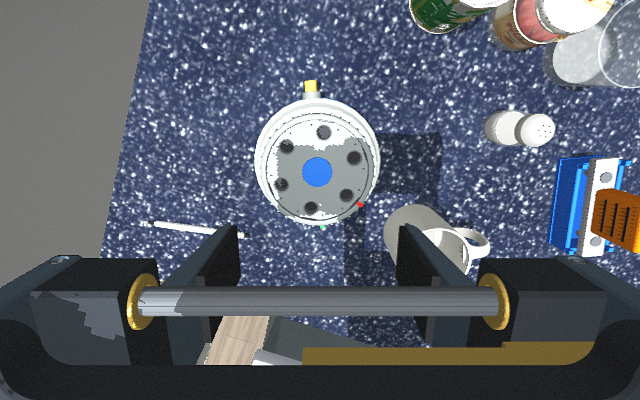

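The wrist view shows the boss at (317,172) and the holes at (324,132), (354,158), (346,195), (311,208), (281,184) and (287,147). I'll fit these, and start towards the caddy at the same time.

```bash
python3 - <<'E'
from h import *
import pickle
f=pickle.load(open("wf.pkl","rb"));I=f["img"]
print("boss px",world(f,317,172,88))
H=[(324,132),(354,158),(346,195),(311,208),(281,184),(287,147)]
g=cv2.cvtColor(I,cv2.COLOR_BGR2GRAY)
Q=[]
for u,v in H:
    w=g[v-8:v+9,u-8:u+9]; m=(w<90).astype(np.uint8)
    n,l,st,c=cv2.connectedComponentsWithStats(m); k=1+np.argmax(st[1:,4]); Q.append((c[k][0]+u-8,c[k][1]+v-8)); print(Q[-1],st[k,4])
for L in (H,Q):
    P=np.array([world(f,u,v,85)[:2] for u,v in L]); c=P.mean(0); d=P-c
    a=np.degrees(np.arctan2(d[:,1],d[:,0])); print(c,np.hypot(*d.T).round(1),(a%60).round(1))
m=(cv2.inRange(cv2.cvtColor(I,cv2.COLOR_BGR2HSV),(100,150,150),(120,255,255))>0); m[:145]=0;m[200:]=0;m[:,:290]=0;m[:,340:]=0
y,x=np.nonzero(m); print("boss",x.mean(),y.mean(),len(x),world(f,x.mean(),y.mean(),88))
E
```

```text
boss px [489.68112155 178.26420372  88.        ]
(np.float64(320.0), np.float64(135.92857142857142)) 14
(np.float64(353.5390070921986), np.float64(157.70921985815602)) 141
(np.float64(345.9920634920635), np.float64(194.63492063492063)) 126
(np.float64(310.41525423728814), np.float64(207.34745762711864)) 118
(np.float64(281.5833333333333), np.float64(184.77083333333334)) 96
(np.float64(285.9428571428571), np.float64(147.40952380952382)) 105
[489.81364097 178.14087981] [41.1 40.7 40.3 41.1 40.8 40. ] [10.7 10.7 10.6 11.1 10.1 11.1]
[488.90016118 178.81134998] [37.4 41.5 40.4 39.7 39.4 40.3] [14.6 11.7 12.6 11.2 11.1 11. ]
boss 316.7071742313324 171.76720351390924 683 [489.80561773 178.6356633   88.        ]
```

arm_command([
  {"delta_pos":[-59,341,0],"roll":-0.9,"jaw":100},
  {"delta_pos":[-59,341,0],"roll":-0.9,"jaw":100},
  {"delta_pos":[-59,341,0],"roll":-0.9,"jaw":100},
  {"delta_pos":[-59,341,0],"roll":-0.9,"jaw":100},
  {"delta_pos":[-59,341,0],"roll":-0.9,"jaw":100},
  {"delta_pos":[-59,341,0],"roll":-0.9,"jaw":100},
  {"delta_pos":[-59,341,0],"roll":-0.9,"jaw":100},
  {"delta_pos":[-59,341,0],"roll":-0.9,"jaw":100},
  {"delta_pos":[-59,341,0],"roll":-0.9,"jaw":100},
  {"delta_pos":[-59,341,0],"roll":-0.9,"jaw":100},
  {"delta_pos":[-59,341,0],"roll":-0.9,"jaw":100},
  {"delta_pos":[-59,341,0],"roll":-0.9,"jaw":100},
])

```text
time_s: 2.92
ee_pos: [537.9, -170.0, 250.0]
ee_rot: [-179.9, 0.0, 24.7]
force: [0.8, -0.5, 0.6]
gripper_width: 90.9
gripper_force: 0.0
```

```bash
python3 - <<'E'
from h import *
import pickle
f=cam("wrist"); f=cam("wrist"); pickle.dump(f,open("wc.pkl","wb")); cv2.imwrite("pics/wc.png",f["img"])
I=f["img"];P=cloud(f); hsv=cv2.cvtColor(I,cv2.COLOR_BGR2HSV)
for n,lo,hi,zr in(("orange",(5,150,120),(20,255,255),(106,115)),("blue",(100,150,80),(125,255,255),(30,48))):
    m=(cv2.inRange(hsv,lo,hi)>0)&(np.hypot(P[...,0]-554,P[...,1]+164)<80)&(P[...,2]>zr[0])&(P[...,2]<zr[1]); p=P[m]
    print(n,len(p),p.mean(0),cv2.minAreaRect(p[:,:2].astype(np.float32)))
print(env.state()["ee_pos"],env.state()["ee_rot"])
E
```

```text
orange 954 [ 555.74563119 -162.81716929  108.76330129] ((557.8964233398438, -161.60397338867188), (54.867733001708984, 20.576019287109375), 26.6680908203125)
blue 1143 [ 559.87384785 -163.86871612   35.40816971] ((557.5247192382812, -164.65872192382812), (116.9476318359375, 55.94707489013672), 25.116893768310547)
[ 538.41455168 -169.4043438   250.17570163] [-1.79979759e+02 -1.79009321e-03  2.47790159e+01]
```

View pics/wc.png

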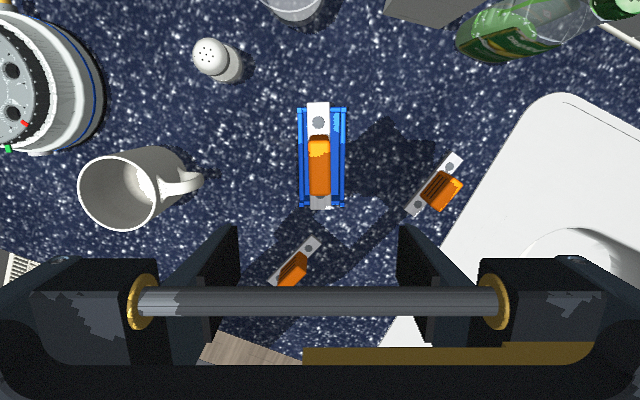

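The spanner grip top is around (320,165) with the bar ends at (318,102) and (320,210). The spanner stands about 3 mm off the caddy axis, at about 25.5° yaw. Now I'll descend and grasp.

```bash
python3 - <<'E'
from h import *
import pickle
f=pickle.load(open("wc.pkl","rb"))
a,b=world(f,318,102,48),world(f,320,210,48); print((a+b)/2,np.hypot(*(a-b)[:2]),np.degrees(np.arctan2(*(a-b)[[1,0]])))
go(557.5,-162,65,25.5)
E
```

```text
[ 557.56150083 -161.92353567   48.        ] 125.19118766245708 25.8716452368215
t 3.02 delta [ 20.4   1.3 185.2] roll -0.14 dist 186.0
```

arm_command([
  {"delta_pos":[20.5,1.3,60],"roll":-0.15,"jaw":100},
  {"delta_pos":[20.5,1.3,120],"roll":-0.15,"jaw":100},
  {"delta_pos":[20.5,1.3,150],"roll":-0.15,"jaw":100},
  {"delta_pos":[20.5,1.3,185],"roll":-0.15,"jaw":100},
  {"delta_pos":[20.5,1.3,185],"roll":-0.15,"jaw":100},
  {"delta_pos":[20.5,1.3,185],"roll":-0.15,"jaw":100},
  {"delta_pos":[20.5,1.3,185],"roll":-0.15,"jaw":40},
  {"delta_pos":[20.5,1.3,185],"roll":-0.15,"jaw":10},
  {"delta_pos":[20.5,1.3,185],"roll":-0.15,"jaw":0},
  {"delta_pos":[20.5,1.3,185],"roll":-0.15,"jaw":0},
  {"delta_pos":[20.5,1.3,185],"roll":-0.15,"jaw":0},
  {"delta_pos":[20.5,1.3,185],"roll":-0.15,"jaw":0},
  {"delta_pos":[20.5,1.3,185],"roll":-0.15,"jaw":0},
  {"delta_pos":[20.5,1.3,185],"roll":-0.15,"jaw":0},
  {"delta_pos":[20.5,1.3,185],"roll":-0.15,"jaw":0},
  {"delta_pos":[20.5,1.3,185],"roll":-0.15,"jaw":0},
], squeeze=60)

```text
time_s: 4.35
ee_pos: [558.1, -163.3, 64.9]
ee_rot: [-180.0, 0.0, 25.5]
force: [-0.3, -0.1, -0.8]
gripper_width: 27.3
gripper_force: 0.0
```

arm_command([
  {"delta_pos":[0,0,0],"roll":0,"jaw":0},
  {"delta_pos":[0,0,0],"roll":0,"jaw":0},
  {"delta_pos":[0,0,0],"roll":0,"jaw":0},
  {"delta_pos":[0,0,0],"roll":0,"jaw":0},
  {"delta_pos":[0,0,0],"roll":0,"jaw":0},
])

```text
time_s: 4.77
ee_pos: [558.0, -163.2, 64.9]
ee_rot: [-180.0, 0.0, 25.5]
force: [-0.8, 0.7, 0.8]
gripper_width: 22.3
gripper_force: 60.0
```

```bash
python3 - <<'E'
from h import *
s=env.state(); print(s["qpos"].round(2),s["ee_pos"],s["ee_rot"],s["gripper_force"],s["gripper_width"])
for i in range(3): env.grab_frame("side"); print(env.state()["ee_pos"])
E
```

```text
[-17.44  26.35 100.47   0.    53.2   47.11] [ 557.99926568 -163.19644262   64.86943484] [-1.79984277e+02  1.40620848e-02  2.54502470e+01] 60.000035762786865 22.340534763642914
[ 557.99452002 -163.20592861   64.86132002]
[ 557.99996556 -163.2012111    64.85782081]
[ 557.97576639 -163.19157918   64.86695439]
```

```bash
python3 - <<'E'
from h import *
go(490,178.3,190,70.7)
E
```

```text
t 4.92 delta [  85.3 -337.6 -125. ] roll -9.05 dist 370.0
```

arm_command([
  {"delta_pos":[0,0,-30],"roll":0,"jaw":0},
  {"delta_pos":[0,0,-65],"roll":0,"jaw":0},
  {"delta_pos":[0,0,-100],"roll":0,"jaw":0},
  {"delta_pos":[0,0,-125],"roll":0,"jaw":0},
  {"delta_pos":[10,-35,-125],"roll":-1,"jaw":0},
  {"delta_pos":[20,-70,-125],"roll":-2,"jaw":0},
  {"delta_pos":[30,-105,-125],"roll":-3,"jaw":0},
  {"delta_pos":[40,-140,-125],"roll":-4,"jaw":0},
  {"delta_pos":[50,-175,-125],"roll":-5,"jaw":0},
  {"delta_pos":[58,-210,-125],"roll":-6,"jaw":0},
  {"delta_pos":[67,-245,-125],"roll":-7,"jaw":0},
  {"delta_pos":[75,-280,-125],"roll":-8,"jaw":0},
  {"delta_pos":[80,-310,-125],"roll":-9,"jaw":0},
  {"delta_pos":[85.3,-337.6,-125],"roll":-9.05,"jaw":0},
  {"delta_pos":[85.3,-337.6,-125],"roll":-9.05,"jaw":0},
  {"delta_pos":[85.3,-337.6,-125],"roll":-9.05,"jaw":0},
  {"delta_pos":[85.3,-337.6,-125],"roll":-9.05,"jaw":0},
])

```text
time_s: 6.33
ee_pos: [490.0, 177.7, 189.5]
ee_rot: [180.0, 0.1, 70.7]
force: [0.5, -0.0, -2.4]
gripper_width: 21.8
gripper_force: 60.0
```

```bash
python3 - <<'E'
from h import *
import pickle
s=env.state(); print(s["ee_pos"],s["ee_rot"],s["force"],s["gripper_width"])
f=cam("wrist"); pickle.dump(f,open("wh.pkl","wb")); cv2.imwrite("pics/wh.png",f["img"])
go(490,178.3,150,70.7)
E
```

```text
[490.02294739 177.70616264 189.548924  ] [1.79995929e+02 6.42106034e-02 7.07242227e+01] [ 0.53608678 -0.03375323 -2.43260848] 21.782918875848342
t 6.38 delta [ 0.9 -0.5 39.6] roll -0.01 dist 40.0
```

View pics/wh.png

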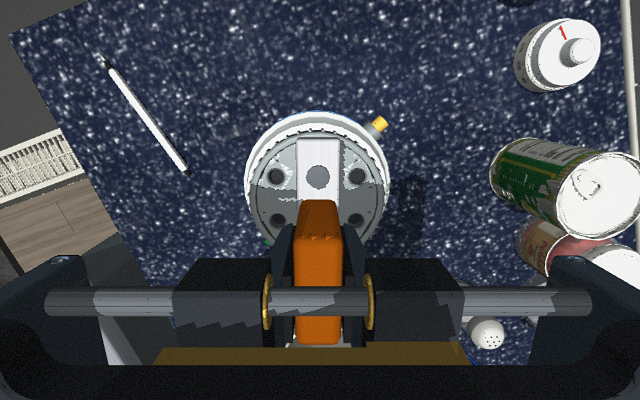

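The held spanner's bar spans u 297–339 with its pin dot at (318,177). The free holes are at (276,177), (359,176), (277,219) and (357,219). I'll compute the offset from these.

```bash
python3 - <<'E'
from h import *
import pickle
f=pickle.load(open("wh.pkl","rb"))
P=np.array([world(f,u,v,85)[:2] for u,v in[(276,177),(359,176),(277,219),(357,219)]]); c=P.mean(0)
a=np.degrees(np.arctan2(*(P-c).T[::-1]));print(c,np.hypot(*(P-c).T),a%60)
zb=189.5-29+12
q=world(f,318,177,zb); w=np.radians(70.7); print("spanner centre from dot",q[:2]-41*np.array([np.cos(w),np.sin(w)]), env.state()["ee_pos"])
E
```

```text
[490.56564798 179.51985567] [40.52934996 41.33943969 41.22282768 40.83656242] [12.54856619  9.70003695  9.08732789 12.07284745]
spanner centre from dot [490.43334651 177.4568521 ] [490.18702146 177.31859168 189.63244799]
```

arm_command([
  {"delta_pos":[1.4,-0.5,25],"roll":0,"jaw":0},
  {"delta_pos":[1.4,-0.5,45],"roll":0,"jaw":0},
  {"delta_pos":[1.4,-0.5,52],"roll":0,"jaw":0},
  {"delta_pos":[1.4,-0.5,54],"roll":0,"jaw":0},
  {"delta_pos":[1.4,-0.5,56],"roll":0,"jaw":0},
  {"delta_pos":[1.4,-0.5,58],"roll":0,"jaw":0},
  {"delta_pos":[1.4,-0.5,60],"roll":0,"jaw":0},
  {"delta_pos":[1.4,-0.5,61],"roll":0,"jaw":0},
  {"delta_pos":[1.4,-0.5,61],"roll":0,"jaw":0},
])

```text
time_s: 7.13
ee_pos: [490.2, 179.7, 129.3]
ee_rot: [180.0, -0.0, 70.7]
force: [0.4, 0.3, -2.9]
gripper_width: 21.8
gripper_force: 60.0
```

arm_command([
  {"delta_pos":[-0.4,0,2],"roll":0,"jaw":0},
  {"delta_pos":[-0.4,0,4],"roll":0,"jaw":0},
  {"delta_pos":[-0.4,0,6],"roll":0,"jaw":0},
  {"delta_pos":[-0.4,0,7],"roll":0,"jaw":0},
  {"delta_pos":[-0.4,0,7],"roll":0,"jaw":0},
])

```text
time_s: 7.55
ee_pos: [489.7, 179.3, 121.6]
ee_rot: [-180.0, 0.0, 70.7]
force: [-0.5, -0.0, -2.1]
gripper_width: 22.0
gripper_force: 60.0
```

```bash
python3 - <<'E'
from h import *
s=env.state(); print(s["ee_pos"],s["ee_rot"],s["force"],s["torque"])
E
```

```text
[489.68987286 179.25683851 121.57525009] [-1.79970836e+02  2.92261540e-02  7.07075153e+01] [-0.52370786 -0.0434395  -2.1443748 ] [-0.02819086 -0.06142008 -0.01708547]
```

arm_command([
  {"delta_pos":[0,0,1.3],"roll":0,"jaw":0},
  {"delta_pos":[0,0,1.3],"roll":0,"jaw":0},
  {"delta_pos":[0,0,1.3],"roll":0,"jaw":0},
  {"delta_pos":[0,0,1.3],"roll":0,"jaw":0},
  {"delta_pos":[0,0,1.3],"roll":0.7,"jaw":0},
  {"delta_pos":[0,0,1.3],"roll":1.4,"jaw":0},
  {"delta_pos":[0,0,1.3],"roll":2.1,"jaw":0},
  {"delta_pos":[0,0,1.3],"roll":2.8,"jaw":0},
  {"delta_pos":[0,0,1.3],"roll":3.5,"jaw":0},
  {"delta_pos":[0,0,1.3],"roll":4.2,"jaw":0},
  {"delta_pos":[0,0,1.3],"roll":4.9,"jaw":0},
  {"delta_pos":[0,0,1.3],"roll":5.6,"jaw":0},
  {"delta_pos":[0,0,1.3],"roll":6.3,"jaw":0},
  {"delta_pos":[0,0,1.3],"roll":7,"jaw":0},
  {"delta_pos":[0,0,1.3],"roll":7.5,"jaw":0},
  {"delta_pos":[0,0,1.3],"roll":8,"jaw":0},
])

```text
time_s: 8.88
ee_pos: [490.2, 178.8, 120.6]
ee_rot: [179.9, 0.0, 30.8]
force: [0.3, -1.8, -3.9]
gripper_width: 21.8
gripper_force: 60.0
```

```bash
python3 - <<'E'
from h import *
s=env.state(); print(s["ee_pos"],s["ee_rot"],s["force"],s["torque"],s["qpos"].round(1))
E
```

```text
[490.17858405 178.79711885 120.63949669] [1.79895159e+02 9.60571213e-03 3.07566714e+01] [ 0.2657593  -1.7817132  -3.89029535] [-0.24215867 -0.08760078  0.68059022] [ 1.880e+01  1.810e+01  1.045e+02 -1.000e-01  5.730e+01  7.820e+01]
```

Torque is 0.68 N m, so the ring is turning. I'll continue in small steps.

arm_command([
  {"delta_pos":[0,0,0],"roll":0.5,"jaw":0},
  {"delta_pos":[0,0,0],"roll":1,"jaw":0},
  {"delta_pos":[0,0,0],"roll":1.5,"jaw":0},
  {"delta_pos":[0,0,0],"roll":2,"jaw":0},
  {"delta_pos":[0,0,0],"roll":2.4,"jaw":0},
  {"delta_pos":[0,0,0],"roll":2.4,"jaw":0},
])

```text
time_s: 9.38
ee_pos: [490.3, 178.6, 120.7]
ee_rot: [179.8, -0.0, 18.9]
force: [1.2, -2.0, -3.2]
gripper_width: 21.7
gripper_force: 60.0
```

```bash
python3 - <<'E'
from h import *
s=env.state(); print(s["ee_pos"],s["ee_rot"],s["force"],s["torque"])
E
```

```text
[490.32831016 178.57220213 120.65679417] [ 1.79849712e+02 -1.81024091e-02  1.89438145e+01] [ 1.20332661 -2.02507783 -3.20862839] [-0.49337501 -0.1636472   1.20840217]
```

arm_command([
  {"delta_pos":[0,0,0],"roll":0.3,"jaw":0},
  {"delta_pos":[0,0,0],"roll":0.6,"jaw":0},
  {"delta_pos":[0,0,0],"roll":0.6,"jaw":0},
])

```text
time_s: 9.63
ee_pos: [490.3, 178.6, 120.7]
ee_rot: [179.8, -0.0, 16.1]
force: [1.1, -3.0, -2.3]
gripper_width: 22.5
gripper_force: 61.7
```

```bash
python3 - <<'E'
from h import *
s=env.state(); print(s["ee_pos"],s["ee_rot"],s["force"],s["torque"])
f=cam("wrist"); cv2.imwrite("pics/w3.png",cv2.resize(f["img"][60:300,180:460],None,fx=2,fy=2))
E
```

```text
[490.25084627 178.59948113 120.71178721] [ 1.79817420e+02 -2.19314027e-02  1.61436397e+01] [ 1.06839552 -2.95109713 -2.31664306] [-0.56314397 -0.17796257  2.47326306]
```

View pics/w3.png

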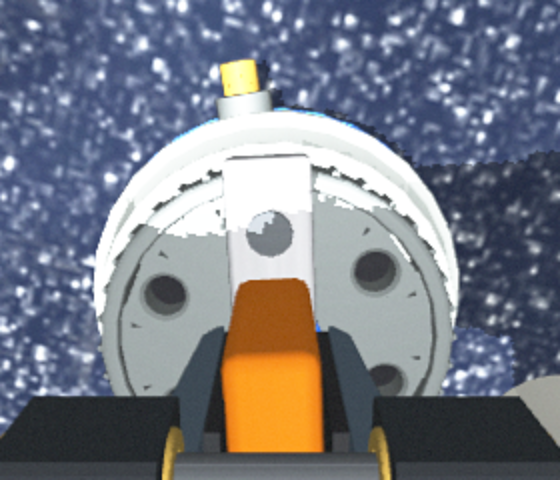

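Torque rose sharply to 2.5 N m at 54.6° of tool turn, which matches the 46° pointer-to-mark gap plus play, so the ring is at its stop. I'll hold briefly, then back off the torque.

arm_command([
  {"delta_pos":[0,0,0],"roll":0.1,"jaw":0},
  {"delta_pos":[0,0,0],"roll":0.1,"jaw":0},
  {"delta_pos":[0,0,0],"roll":0.1,"jaw":0},
  {"delta_pos":[0,0,0],"roll":0.1,"jaw":0},
  {"delta_pos":[0,0,0],"roll":-0.3,"jaw":0},
  {"delta_pos":[0,0,0],"roll":-0.6,"jaw":0},
  {"delta_pos":[0,0,0],"roll":-0.6,"jaw":0},
])

```text
time_s: 10.27
ee_pos: [490.2, 178.6, 120.7]
ee_rot: [180.0, -0.0, 18.5]
force: [2.5, -6.4, -2.2]
gripper_width: 21.9
gripper_force: 59.7
```

```bash
python3 - <<'E'
from h import *
s=env.state(); print(s["ee_pos"],s["ee_rot"],s["force"],s["torque"])
E
```

```text
[490.24076062 178.63192659 120.69983136] [ 1.79975163e+02 -1.39230440e-02  1.84621793e+01] [ 2.46282528 -6.3635057  -2.21926525] [-1.40286324 -0.46904036  0.9249823 ]
```

arm_command([
  {"delta_pos":[0,0,0],"roll":-0.3,"jaw":0},
  {"delta_pos":[0,0,0],"roll":-0.5,"jaw":0},
  {"delta_pos":[0,0,0],"roll":-0.5,"jaw":0},
])

```text
time_s: 10.52
ee_pos: [490.0, 179.4, 120.7]
ee_rot: [-179.9, -0.0, 20.8]
force: [1.4, -3.2, -2.1]
gripper_width: 21.7
gripper_force: 59.7
```

```bash
python3 - <<'E'
from h import *
s=env.state(); print(s["ee_pos"],s["ee_rot"],s["force"],s["torque"])
E
```

```text
[490.03143792 179.41674248 120.67463658] [-1.79898853e+02 -2.17735306e-02  2.08492338e+01] [ 1.35454662 -3.17274751 -2.1075228 ] [-0.77782311 -0.36676779  0.17002511]
```

Nearly unloaded. Now I'll lift it clear and check the ring.

arm_command([
  {"delta_pos":[0,0,-4],"roll":-0.2,"jaw":0},
  {"delta_pos":[0,0,-8],"roll":-0.2,"jaw":0},
  {"delta_pos":[0,0,-14],"roll":-0.2,"jaw":0},
  {"delta_pos":[0,0,-20],"roll":-0.2,"jaw":0},
  {"delta_pos":[0,0,-40],"roll":-0.2,"jaw":0},
  {"delta_pos":[0,0,-70],"roll":-0.2,"jaw":0},
  {"delta_pos":[0,0,-70],"roll":-0.2,"jaw":0},
  {"delta_pos":[0,0,-70],"roll":-0.2,"jaw":0},
])

```text
time_s: 11.18
ee_pos: [491.0, 180.1, 192.6]
ee_rot: [-180.0, -0.3, 22.2]
force: [-0.3, -0.1, -2.5]
gripper_width: 21.6
gripper_force: 59.8
```

```bash
python3 - <<'E'
from h import *
import pickle
f=cam("wrist"); s=env.state(); print(s["ee_pos"],s["ee_rot"],s["force"]); pickle.dump(f,open("wl.pkl","wb"))
cv2.imwrite("pics/wl.png",cv2.resize(f["img"][80:340,180:460],None,fx=2,fy=2))
go(558,-163.2,190,25.5)
E
```

```text
[489.79930407 179.6195363  191.02618607] [-1.79971506e+02 -5.94241538e-02  2.21745828e+01] [-0.56745766 -0.31921681 -2.9760783 ]
t 11.23 delta [-66.2 343.2   0.8] roll -0.67 dist 350.0
```

View pics/wl.png

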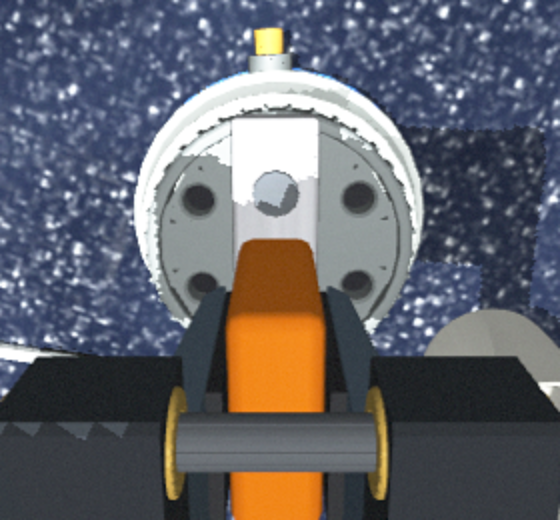

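```bash
python3 - <<'E'
from h import *
import pickle
f=pickle.load(open("wl.pkl","rb"))
P=np.array([world(f,180+u/2,80+v/2,85)[:2] for u,v in[(198,199),(360,197),(203,285),(357,284)]]); c=P.mean(0)
a=np.degrees(np.arctan2(*(P-c).T[::-1]));print(c,np.hypot(*(P-c).T),a%60,(a%60).mean())
d=world(f,180+275/2,80+193/2,191-29+12)[:2]-f["b"][:2]
f=pickle.load(open("wf.pkl","rb"))
for n,(u,v) in dict(red=(361,204),green=(322,228)).items():
    p=world(f,u,v,86)[:2]-[489.8,178.5]; print(n,p,np.degrees(np.arctan2(p[1],p[0])))
E
```

```text
[490.52813285 178.32034169] [40.92733252 40.9167201  40.48334618 40.69115473] [23.28692828 22.5295304  22.55615134 22.77607533] 22.787171338083496
red [-16.83959332 -57.08951832] -106.43438386378675
green [-57.52881524 -27.50216575] -154.44945046416385
```

The ring turned 48.0° and the pointer gap was 48.0°, so it is at the stop. Now back to the caddy.

arm_command([
  {"delta_pos":[-8,35,0],"roll":-0.1,"jaw":0},
  {"delta_pos":[-15,72,0],"roll":-0.2,"jaw":0},
  {"delta_pos":[-22,110,0],"roll":-0.3,"jaw":0},
  {"delta_pos":[-29,148,0],"roll":-0.4,"jaw":0},
  {"delta_pos":[-36,186,0],"roll":-0.5,"jaw":0},
  {"delta_pos":[-43,224,0],"roll":-0.6,"jaw":0},
  {"delta_pos":[-50,262,0],"roll":-0.67,"jaw":0},
  {"delta_pos":[-58,300,0],"roll":-0.67,"jaw":0},
  {"delta_pos":[-64,330,0],"roll":-0.67,"jaw":0},
  {"delta_pos":[-66.2,343.5,0],"roll":-0.67,"jaw":0},
  {"delta_pos":[-66.2,343.5,0],"roll":-0.67,"jaw":0},
  {"delta_pos":[-66.2,343.5,0],"roll":-0.67,"jaw":0},
  {"delta_pos":[-66.2,343.5,0],"roll":-0.67,"jaw":0},
])

```text
time_s: 12.32
ee_pos: [557.7, -162.2, 189.8]
ee_rot: [-179.9, 0.1, 25.6]
force: [0.1, 0.2, -2.0]
gripper_width: 21.9
gripper_force: 59.8
```

```bash
python3 - <<'E'
from h import *
s=env.state(); print(s["ee_pos"],s["ee_rot"])
go(558,-163.7,66.5,25.5)
E
```

```text
[ 557.70038909 -162.17773868  189.79045232] [-1.79861678e+02  6.77964139e-02  2.55876858e+01]
t 12.32 delta [ -0.2   1.8 123.3] roll 0.02 dist 123.0
```

arm_command([
  {"delta_pos":[0,1.3,30],"roll":0,"jaw":0},
  {"delta_pos":[0,1.3,60],"roll":0,"jaw":0},
  {"delta_pos":[0,1.3,85],"roll":0,"jaw":0},
  {"delta_pos":[0,1.3,100],"roll":0,"jaw":0},
  {"delta_pos":[0,1.3,108],"roll":0,"jaw":0},
  {"delta_pos":[0,1.3,114],"roll":0,"jaw":0},
  {"delta_pos":[0,1.3,118],"roll":0,"jaw":0},
  {"delta_pos":[0,1.3,121],"roll":0,"jaw":0},
  {"delta_pos":[0,1.3,123],"roll":0,"jaw":0},
  {"delta_pos":[0,1.3,123],"roll":0,"jaw":0},
  {"delta_pos":[0,1.3,123],"roll":0,"jaw":0},
])

```text
time_s: 13.23
ee_pos: [559.4, -165.1, 68.3]
ee_rot: [180.0, -0.0, 25.5]
force: [0.5, 0.3, -2.0]
gripper_width: 21.9
gripper_force: 59.8
```

arm_command([
  {"delta_pos":[0,0,1],"roll":0,"jaw":0},
  {"delta_pos":[0,0,2],"roll":0,"jaw":0},
  {"delta_pos":[0,0,3],"roll":0,"jaw":0},
  {"delta_pos":[0,0,3],"roll":0,"jaw":0},
  {"delta_pos":[0,0,3],"roll":0,"jaw":0},
])

```text
time_s: 13.65
ee_pos: [559.1, -165.0, 64.9]
ee_rot: [180.0, -0.0, 25.5]
force: [-0.7, -0.2, 0.5]
gripper_width: 21.6
gripper_force: 59.8
```

Resting on the caddy (the weight is off the wrist). Opening now and retreating slowly.

arm_command([
  {"delta_pos":[0,0,0],"roll":0,"jaw":30},
  {"delta_pos":[0,0,0],"roll":0,"jaw":50},
  {"delta_pos":[0,0,0],"roll":0,"jaw":70},
  {"delta_pos":[0,0,0],"roll":0,"jaw":70},
  {"delta_pos":[0,0,0],"roll":0,"jaw":70},
  {"delta_pos":[0,0,0],"roll":0,"jaw":70},
  {"delta_pos":[0,0,0],"roll":0,"jaw":70},
  {"delta_pos":[0,0,0],"roll":0,"jaw":70},
  {"delta_pos":[0,0,-20],"roll":0,"jaw":70},
  {"delta_pos":[0,0,-50],"roll":0,"jaw":70},
  {"delta_pos":[0,0,-90],"roll":0,"jaw":70},
  {"delta_pos":[0,0,-130],"roll":0,"jaw":70},
  {"delta_pos":[0,0,-165],"roll":0,"jaw":70},
  {"delta_pos":[-20,0,-185],"roll":0,"jaw":70},
  {"delta_pos":[-20,0,-185],"roll":0,"jaw":70},
  {"delta_pos":[-20,0,-185],"roll":0,"jaw":70},
  {"delta_pos":[-20,0,-185],"roll":0,"jaw":70},
])

```text
time_s: 15.07
ee_pos: [540.5, -173.3, 248.5]
ee_rot: [-179.9, 0.1, 25.5]
force: [-0.2, 0.3, -1.1]
gripper_width: 63.8
gripper_force: 0.0
```

```bash
python3 - <<'E'
from h import *
f=cam("wrist"); cv2.imwrite("pics/we.png",f["img"])
P=cloud(f); hsv=cv2.cvtColor(f["img"],cv2.COLOR_BGR2HSV)
for n,lo,hi,zr in(("orange",(5,150,120),(20,255,255),(104,117)),("blue",(100,150,80),(125,255,255),(30,48))):
    m=(cv2.inRange(hsv,lo,hi)>0)&(np.hypot(P[...,0]-557,P[...,1]+164)<80)&(P[...,2]>zr[0])&(P[...,2]<zr[1]); p=P[m]
    print(n,len(p),p.mean(0),cv2.minAreaRect(p[:,:2].astype(np.float32)))
E
```

```text
orange 1038 [ 558.73304184 -165.20641775  108.66797127] ((560.1211547851562, -164.3140411376953), (54.232669830322266, 20.466447830200195), 26.142202377319336)
blue 1162 [ 559.24808736 -163.67573582   35.36652006] ((557.1370849609375, -164.8131103515625), (117.77838897705078, 55.92007827758789), 25.120325088500977)
```

View pics/we.png

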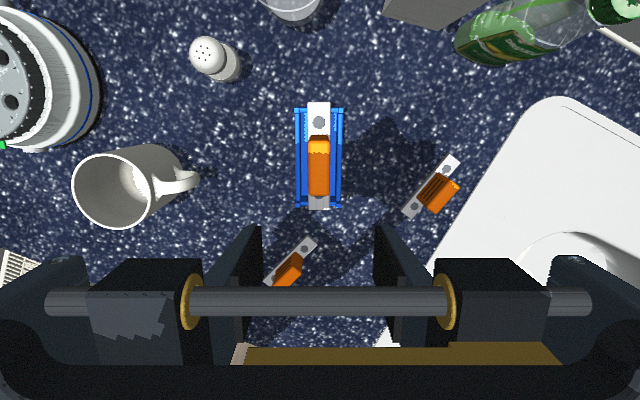

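The spanner (318,155) lies seated on the caddy, within 3 mm of centre and aligned to 1°. The mug (115,185) and shaker (215,58) are undisturbed. Handing in.

```bash
python3 -c "
from workcell import env
print(env.job_done())"
```

```text
the job is handed in; nothing more can be done
None
```

I turned the lock ring clockwise about 48° to its stop, laid the spanner back on its caddy about 3 mm off centre without touching the shaker, mug or tumbler, and handed the job in at about 15 s of the 56 s allowed; no verdict was returned.

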